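Gang-clamp model bases with the handwheel press

TASK

Lay the single grey model base from the blue mat squarely on top of the two in the clamp, edges flush. Then crank the handwheel clockwise, regrasping as needed, until the bronze plate has pushed the whole pile home against the steel fence, and tighten about a quarter turn more so that the red pointer stops inside the green band; never wind past the band to where the spring bottoms. Let go and leave the red bowl and the cream cast standing where they are.

Things in the scene. Friction and masses are not known exactly. Their poses are not given: they have to be found in the camera images.
- press: Fixed bench clamp, turned up to 0.3 rad: grey slab 130 x 370 x 20 mm. Origin on the bench under it; x across the clamp, y along it from handwheel to fence (slab y -160 to +210), z up. Steel bed for the pile: top 30 mm above the bench, y +60 to +210, 90 mm wide. Blue gearbox 70 x 70 mm centred at y -85, top at z 80.
- wheel_hub (a point): Centre of the level handwheel at mid-height of its rim, 115 mm above the bench (press x 0, y -85). Does not turn with the wheel; axes as the press. Black round rim 14 mm thick on a 112 mm mean diameter; steel hub 26 mm diameter; three spokes 9 mm wide, 8 mm thick, 120 degrees apart. The rim can be pinched from above between spokes, one finger inside, one outside; free below it down to z 92.
- wheel_dot (a point): White dot at the first spoke's outer end, on the rim's centre line, 56 mm from the hub's centre; turns with the wheel.
- handwheel (a joint): Handwheel angle in rad, growing clockwise seen from above; starts at 0 to 0.6, stop at 6.5. At angle q the spokes point at -q, -q+120 and -q+240 degrees from press +x (counter-clockwise positive). Stiff: stays where left; turning takes 0.25 to 0.45 N m. One rad moves the grey carriage 8 mm towards the fence (a quarter turn: 12.6 mm).
- band (a point): Centre of the 7 mm wide green band across the top of the grey carriage block (66 x 30 mm, top at z 70), which the handwheel racks towards press +y.
- pointer (a point): Centre of the red pointer bar (26 x 2.5 mm) that rides with the bronze plate over the carriage top, z 74. It starts 12.5 mm on the fence side of the band's centre and moves back over the band as the springs are pressed in.
- plate (a joint): How far the springs between carriage and bronze plate are pressed in, m: 0 until the pile is home against the fence and resists, then growing 8 mm per rad of handwheel; solid at 21 mm. 3 N at first, 0.9 N more per mm. The pointer is in the green band from 9 to 16 mm, central at 12.5 mm.
- plate_face (a point): Middle of the clamping face (faces press +y) of the bronze plate, 70 mm wide, 10 mm thick, z 32 to 77. At handwheel 0 it is at press y 72 mm, 54 mm above the bench.
- fence: Fixed upright steel fence 74 mm wide, 42 mm high, 12 mm thick on the bed at the far end from the wheel (its place along the clamp varies by some mm). Origin at the foot of its clamping face (faces -y), on the bed 30 mm above the bench; axes as the press. A base flush against it has its centre at fence y -28 mm.
- base_low: Lower grey plastic model base of the pile in the clamp, 64 (x) x 56 (y) x 14 mm (z), 60 g, loose. Origin at the centre of its underside. x lies across the clamp. It starts 4 to 9 mm short of the fence, slightly turned.
- base_mid: Second base, same size, lying on the lower one; origin at the centre of its underside.
- base_new: The third base, same size, alone on the blue mat; origin at the centre of its underside. x is its 64 mm side; in the pile its 64 mm side must lie across the clamp (either way round), as the others.
- mat: Fixed blue mat 110 x 110 x 4 mm on the bench, left or right of the clamp; origin at the centre of its underside.
- bowl: Red bowl, 116 mm across the rim, 55 mm high, on the other side of the clamp from the mat; bystander. Origin at its underside centre.
- cast: Cream stone dental cast 70 x 64 x 34 mm, loose, beyond and left of the clamp; bystander. Origin at its underside centre.

How it is judged:
On the way:
1. the third base lies released on top of the pile, its 64 mm side across the clamp, before the plate's springs are pressed (x of base_new in the frame of base_mid between -0.008 and 0.008 m and y of base_new in the frame of base_mid between -0.008 and 0.008 m and z of base_new in the frame of base_mid between 0.012 and 0.016 m and angle between the x axis of base_new and the x axis of base_mid, either way round below 0.15 rad and angle between base_new's own z axis and vertical below 0.06 rad and contact force between the fingers and base_new below 0.1 N and value of joint plate below 0.002 m), for 0.2 s.
At the end, for the whole second after the job is handed in: All three bases lie flat one on another, each within 2.5 mm of flush against the fence and within 4 degrees of square to it, side edges within 5 mm of the base below, and the plate's springs are pressed in 9 to 16 mm (red pointer in the green band), all at rest (y of each of base_low, base_mid, base_new in the frame of fence above -0.0305 m and angle between the x axis of each of base_low, base_mid, base_new and the x axis of fence, either way round below 0.07 rad and angle between each of base_low, base_mid, base_new's own z axis and vertical below 0.06 rad and x of base_mid in the frame of base_low between -0.005 and 0.005 m and x of base_new in the frame of base_mid between -0.005 and 0.005 m and z of base_mid in the frame of base_low between 0.012 and 0.016 m and z of base_new in the frame of base_mid between 0.012 and 0.016 m and value of joint plate between 0.009 and 0.016 m and velocity of joint handwheel between -0.05 and 0.05 rad/s and linear speed of each of base_low, base_mid, base_new below 0.01 m/s); the robot touches nothing.
It fails at once if the springs are wound solid (over 19 mm) (value of joint plate above 0.019 m).
It fails at once if the cream cast is shifted more than 25 mm (distance of cast from where it was at the start of the episode above 0.025 m).
It fails at once if the red bowl is shifted more than 25 mm (distance of bowl from where it was at the start of the episode above 0.025 m).
It also fails if it takes over 72 s, if anything falls off the work surface, if the arm or the gripper's body presses on something with over 40 N, if the wrist force passes 120 N, or if a joint passes its speed limit or range.

ROBOT

A 6-joint arm with a two-finger parallel gripper is mounted at the origin on the work surface. World frame = base frame: x ahead of the robot, y to its left, z up, the work surface at z = 0. Lengths are in m, angles in rad, forces in N, time in s.
With the tool pointing down it reaches from about 0.35 to 0.875 m from the base axis. Payload 4.2 kg.
Tool frame: the origin (TCP) lies midway between the tips of the shut fingers; the grasp point (between the pads) lies 19 mm behind it; z points along the fingers, y is the line along which they close (so a half turn about z gives the same grasp; the last joint's range is limited). The gripper opens to 85 mm and grips with 20 to 120 N. Pads are 22 mm wide; open, the fingers measure 114 mm over their backs; the gripper's body (76 mm by 85 mm) begins 54 mm behind the grasp point. The pads swing forward as they close: fully open they stand 13 mm farther back than shut.
Start: joints at [1.496, 0.385, 0.008, 0, -1.194, -0.259], TCP at [0.205, 0.59, 0.231] pointing down, gripper open.
Joint ranges: [-3.14, 3.14], [-1.21, 2.06], [-1.07, 1.41], [-3.16, 2.05], [-2.99, -0.16], [-3.1, 3.1]. Speed limits (rad/s): [2.79, 2.79, 3.14, 3.14, 3.14, 3.14].

INTERFACE

Orientations are given as a unit quaternion [w, x, y, z].
In Python, from rig import * gives the robot as it stands.
- The arm moves only by the tool play_rows, never from a script. Its argument "targets" is a list of rows, each a list of 5 numbers: the opening, from 0 (shut) to 1 (fully open), then the shift along the world's x, y, z in cm, then the turn about the world's z in rad. In form: [[jaw, dx, dy, dz, yaw], ...]. A call has 1 to 8 rows; each row shifts and turns the commanded pose from where the row before left it; what a row does not reach is not made up. A row lasts 1/12 s, in which the tool goes at most 41.7 mm and 7.16 degrees, less where a joint would pass 70% of its speed; a pose out of reach is approached as far as the arm can. A call with a gripper value outside its range is refused whole. The fingers move at their own pace and stop on an object; "force" is the grip in N (left out, the last holds). Time passes only in rows, so rows that do not move let the fingers close. It gives the time, the measured TCP pose, the force, the opening and the grip force at its end, in the units of the state.
- get_state(): the state, without advancing time (a new reading comes with each control period).
- capture(name): name is "scene" or "top" or "wrist"; returns the picture (384x512x3 uint8, red, green, blue); there is no depth.
- camera_params(name): a dict with "mtx" (3x3 intrinsics, pixels), "rvec" (rotation vector, rad) and "tvec" (3), from world to camera coordinates, as OpenCV has them. Camera axes: x right, y down, z forward; pixel columns grow to the right and rows downward; lengths in m; the calibration is good to about 2 mm. A picture is of the moment at which its call begins: read the wrist's pose just before it. camera_params takes no time and is no camera call; for the wrist camera it gives the pose at the moment of the call.
- close_job(): hands the job in; it is judged then, once.
The state is a dict: "clock": time; "joints": joint angles; "qvel": joint speeds; "joint_torque": joint torques, N m; "eef_pos": TCP position; "orientation": TCP orientation; "wrist_force": force on the tool from outside, world axes, zero at the start; "moment": the same for the moment, N m; "gripper_width": finger opening in m; "grasp_force": force on a finger pad.
Only numpy, scipy, OpenCV 4.12 (cv2) and the standard library are available. Lean on these libraries where they do the work, as an engineer would, in place of code of your own. Each camera call takes 0.05 s, during which the arm holds its last target. There are 200 camera calls.

## Working session

There is one attempt and no reset: what is moved stays moved. The work goes in short steps, Python scripts to look and compute and a tool call to move; the robot and the scene stay as the last step left them, time stands still between calls to the robot, and variables do not carry over. Pictures are saved under pics/ and viewed, at most 10 in all, crops included, and the job is handed in when it is done.

Besides the shell and the picture viewer there is one more tool, called after "Request:" as name([rows], argument=value, ...), one row to a line, values as JSON. play_rows: Moves the arm, as the interface text tells. Its arguments: {"type":"object","properties":{"targets":{"type":"array"},"force":{"type":"number"}},"required":["targets"]}

```bash
mkdir -p pics; cat > h.py <<'E'
from rig import *
import numpy as np, cv2
def P(n):
    c=camera_params(n); return np.array(c["mtx"],float),cv2.Rodrigues(np.array(c["rvec"],float))[0],np.array(c["tvec"],float).reshape(3)
def ray(p,uv):
    K,R,t=p; d=R.T@np.linalg.solve(K,[uv[0],uv[1],1.]); return -R.T@t,d
def onz(p,uv,z):
    o,d=ray(p,uv); return o+d*(z-o[2])/d[2]
def proj(p,X):
    K,R,t=p; q=K@(R@np.array(X,float)+t); return q[:2]/q[2]
def tri(obs):
    A=np.zeros((3,3));b=np.zeros(3)
    for p,uv in obs:
        o,d=ray(p,uv); d=d/np.linalg.norm(d); M=np.eye(3)-np.outer(d,d); A+=M;b+=M@o
    return np.linalg.solve(A,b)
def snap(n,f=None):
    p=P(n); im=capture(n)
    if f: cv2.imwrite(f"pics/{f}.png",im[...,::-1])
    return p,im
E
python3 - <<'E'
from h import *
for n in("top","scene"):
    p,im=snap(n,n); K,R,t=p; print(n,-R.T@t,K[0,0],R[2])
a=cv2.imread("pics/top.png");b=cv2.imread("pics/scene.png")
cv2.imwrite("pics/topL.png",cv2.resize(a,(800,600)));cv2.imwrite("pics/sceneL.png",cv2.resize(b,(800,600)))
print(get_state())
E
```

```text
top [ 0.44473147 -0.01648877  1.45408616] 498.7022901013713 [ 0.07099698  0.0159765  -0.99734858]
scene [ 1.44368554 -0.40491158  0.72497935] 464.20515909902593 [-0.77056322  0.33219001 -0.54395048]
{'clock': 0.1, 'joints': array([ 1.49560818e+00,  3.85493149e-01,  6.77240682e-03, -4.11896666e-04,
       -1.19401164e+00, -2.58643218e-01]), 'qvel': array([ 0.00196317, -0.00170594,  0.004749  ,  0.00326578,  0.00046135,
       -0.00087778]), 'joint_torque': array([-5.12756924e-04, -3.93325317e+01,  1.88929081e+01,  4.19799194e+00,
       -2.60067100e-03,  6.09987879e-06]), 'eef_pos': array([0.20458474, 0.59002052, 0.23033014]), 'orientation': array([ 9.81490495e-04,  9.86088787e-01, -1.66216514e-01, -1.01953225e-04]), 'wrist_force': array([-0.39930418,  0.28878579, -0.15399255]), 'moment': array([ 0.01444192, -0.01482028, -0.01064267]), 'grasp_force': 0.0, 'gripper_width': 0.08561162298028296}
```

View pics/topL.png

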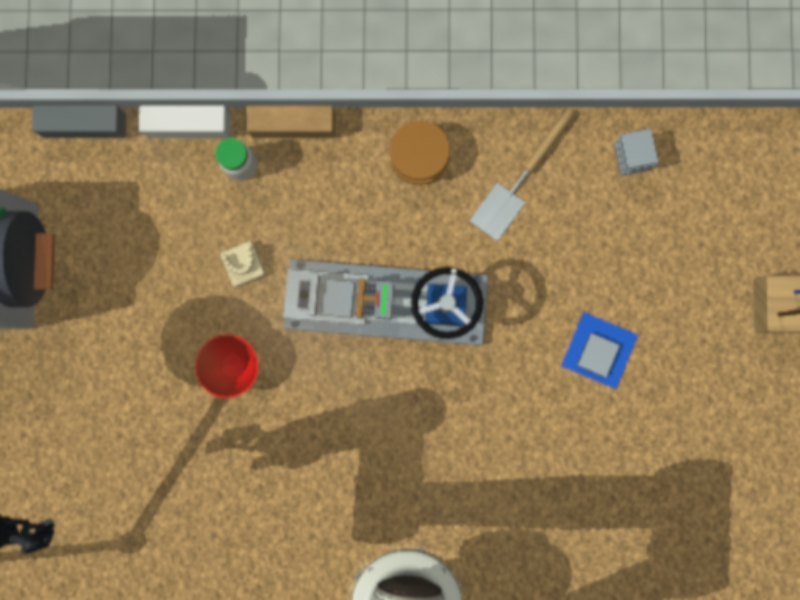

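View pics/sceneL.png

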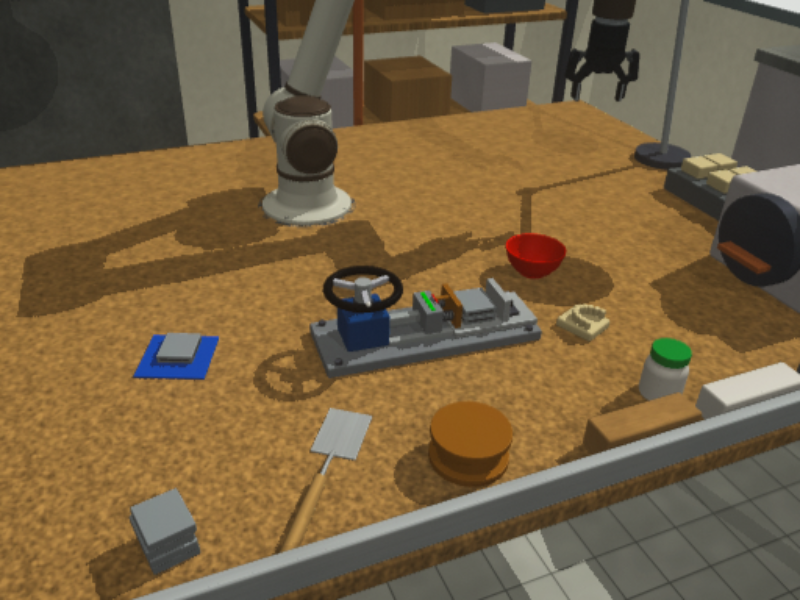

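The top view shows the wheel hub at about (447,302), the fence at (305,293), the pile at (338,298), the new base on the mat at (600,355), the bowl at (227,366) and the cast at (242,263), all at 800 px scale. Press +y runs to the image left, which is world +y.

```bash
python3 - <<'E'
from h import *
p=P("top")
for n,uv,z in [("new",(600,355),.018),("hub",(447,302),.115),("fence",(307,293),.072),("pile",(338,298),.058),("bowl",(227,366),.055),("cast",(242,263),.034),("band",(384,300),.07),("slabTL",(290,262),.02),("slabBR",(485,343),.02)]:
    print(n,onz(p,(uv[0]*.64,uv[1]*.64),z).round(3))
K,R,t=P("wrist"); s=get_state(); print("wristcam",-R.T@t,R,K[0,0], s["eef_pos"])
E
```

```text
new [ 0.455 -0.356  0.018]
hub [ 0.544 -0.072  0.115]
fence [0.563 0.176 0.072]
pile [0.555 0.122 0.058]
bowl [0.432 0.321 0.055]
cast [0.621 0.302 0.034]
band [0.551 0.039 0.07 ]
slabTL [0.625 0.216 0.02 ]
slabBR [ 0.476 -0.145  0.02 ]
wristcam [0.26603167 0.56730349 0.37360562] [[-0.32841432 -0.94453318  0.00105691]
 [-0.91225205  0.31747981  0.25884895]
 [-0.24482697  0.08404553 -0.96591724]] 304.31692645016074 [0.20458474 0.59002052 0.23033014]
```

Request:
play_rows([
  [1, 2.3, -3.2, 0.3, -0.09],
  [1, 2.3, -3.2, 0.3, -0.09],
  [1, 2.3, -3.2, 0.3, -0.09],
  [1, 2.3, -3.2, 0.3, -0.09],
  [1, 2.3, -3.2, 0.3, -0.09],
  [1, 2.3, -3.2, 0.3, -0.09],
  [1, 2.3, -3.2, 0.3, -0.09],
  [1, 2.3, -3.2, 0.3, -0.09],
])

```text
clock: 0.77
eef_pos: [0.3892, 0.3326, 0.2552]
orientation: [0.0, 0.863, -0.505, -0.0]
wrist_force: [1.6, 0.6, 0.4]
gripper_width: 0.085
grasp_force: 0.0
```

Request:
play_rows([
  [1, 2.3, -3.2, 0.3, -0.09],
  [1, 2.3, -3.2, 0.3, -0.09],
  [1, 2.3, -3.2, 0.3, -0.09],
  [1, 2.3, -3.2, 0.3, -0.09],
  [1, 2.3, -3.2, 0, -0.09],
  [1, 2.3, -3.2, 0, -0.09],
  [1, 2.3, -3.2, 0, -0.09],
  [1, 0, 0, 0, 0],
])

```text
clock: 1.43
eef_pos: [0.5521, 0.1056, 0.2663]
orientation: [-0.001, -0.662, 0.749, -0.0]
wrist_force: [0.8, 0.9, 0.2]
gripper_width: 0.0853
grasp_force: 0.0
```

```bash
python3 - <<'E'
from h import *
import pickle
p,im=snap("wrist","w1"); pickle.dump(p,open("w1.pkl","wb"))
a=cv2.imread("pics/w1.png");cv2.imwrite("pics/w1L.png",cv2.resize(a,(800,600)))
s=get_state();print(s["clock"],s["eef_pos"],s["orientation"],s["joints"])
E
```

```text
1.4833 [0.5508019  0.10755891 0.26617856] [-9.59834337e-04 -6.63879302e-01  7.47839074e-01  2.66137867e-04] [ 4.81560878e-01  2.53972759e-01 -9.31479160e-02 -5.51312973e-05
 -1.22566707e+00 -6.00349142e-01]
```

View pics/w1L.png

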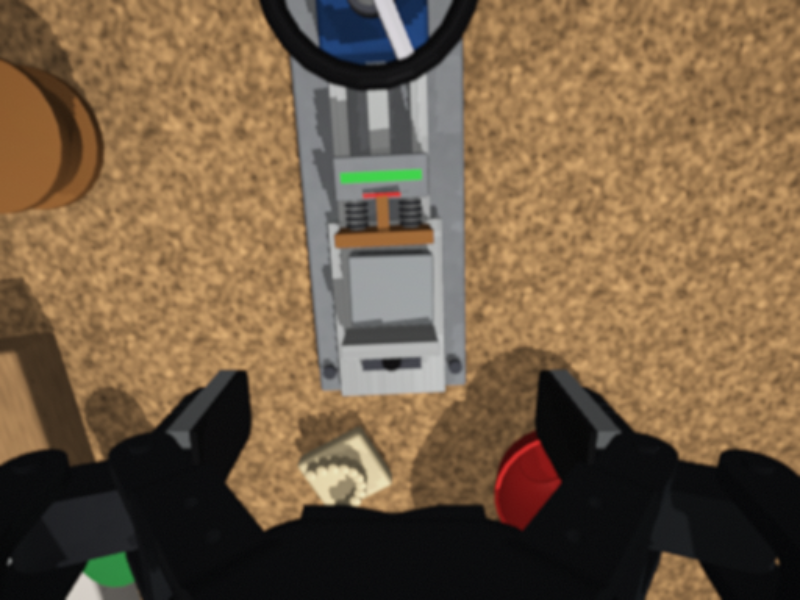

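The wrist view shows the pile's top face at about (350–433, 253–325) (800 px scale), the plate's top bar at row 238, the fence face at rows 330–345, the green band at (381,177), the red pointer at (381,195) and the rim's lower arc at row 75. I'll take a second view over the wheel.

Request:
play_rows([
  [1, 0, -3.2, 0, 0],
  [1, 0, -3.2, 0, 0],
  [1, 0, -3.2, 0, 0],
  [1, 0, -3.2, 0, 0],
  [1, 0, 0, 0, 0],
])

```text
clock: 1.9
eef_pos: [0.5487, -0.0205, 0.2671]
orientation: [-0.001, -0.665, 0.747, 0.0]
wrist_force: [0.5, 0.3, -0.8]
gripper_width: 0.0853
grasp_force: 0.0
```

```bash
python3 - <<'E'
from h import *
import pickle
p,im=snap("wrist","w2"); pickle.dump(p,open("w2.pkl","wb"))
a=cv2.imread("pics/w2.png");cv2.imwrite("pics/w2L.png",cv2.resize(a,(800,600)))
s=get_state();print(s["clock"],s["eef_pos"])
E
```

```text
1.95 [ 0.54902253 -0.01883822  0.26710575]
```

View pics/w2L.png

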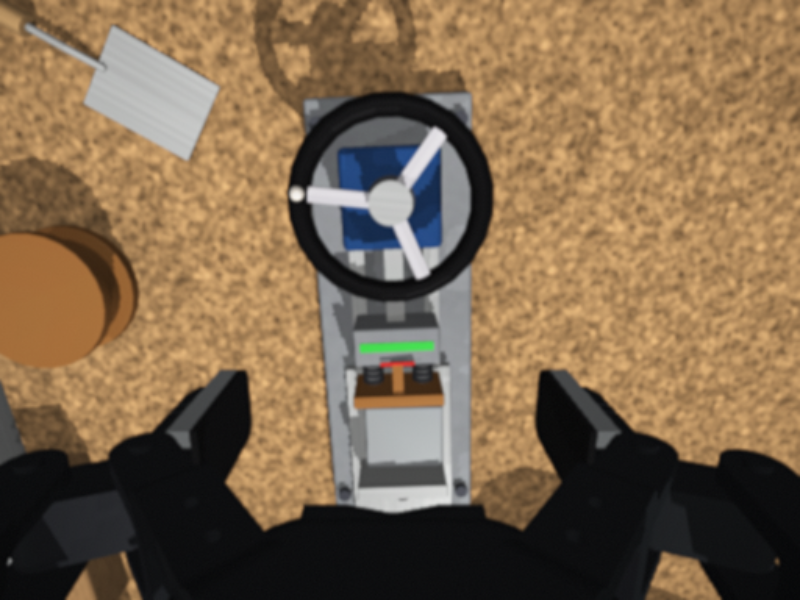

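Request:
play_rows([
  [1, -1.2, -3.7, 0, 0],
  [1, -1.2, -3.7, 0, 0],
  [1, -1.2, -3.7, 0, 0],
  [1, -1.2, -3.7, 0, 0],
  [1, -1.2, -3.7, 0, 0],
  [1, -1.2, -3.7, 0, 0],
  [1, -1.2, -3.7, 0, 0],
  [1, 0, 0, 0, 0],
])

```text
clock: 2.62
eef_pos: [0.4642, -0.2796, 0.267]
orientation: [-0.001, -0.665, 0.747, 0.0]
wrist_force: [0.5, -0.2, -0.1]
gripper_width: 0.0856
grasp_force: 0.0
```

```bash
python3 - <<'E'
from h import *
import pickle
p,im=snap("wrist","w3"); pickle.dump(p,open("w3.pkl","wb"))
a=cv2.imread("pics/w3.png");cv2.imwrite("pics/w3L.png",cv2.resize(a,(800,600)))
s=get_state();print(s["clock"],s["eef_pos"],s["joints"])
E
```

```text
2.6667 [ 0.46495295 -0.27771759  0.26691377] [-2.39016384e-01  2.18602527e-01 -1.38421080e-01 -1.92855965e-04
 -1.21449368e+00  1.23103190e-01]
```

View pics/w3L.png

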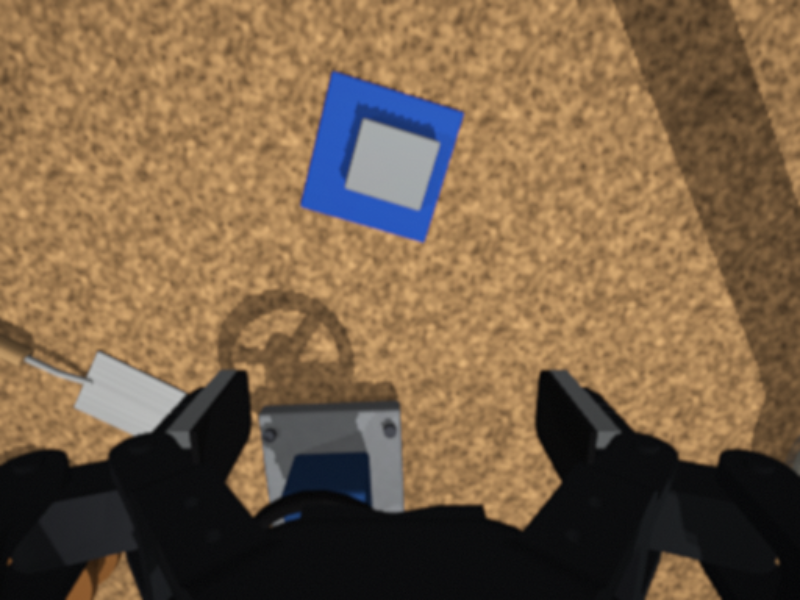

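View 2 shows the hub at (391,203), the dot at (297,194), the pile at (405,440) and the fence face at row 487. View 3 shows the new base's corners at about (364,118), (440,140), (420,211) and (345,190) on the mat. I'll take one closer view, then measure everything.

Request:
play_rows([
  [1, -0.5, -2.5, -2, 0],
  [1, -0.5, -2.5, -2, 0],
  [1, 0, -2, -2, 0],
  [1, 0, 0, 0, 0],
])

```text
clock: 3.0
eef_pos: [0.4545, -0.3458, 0.2025]
orientation: [-0.001, -0.666, 0.746, 0.004]
wrist_force: [-0.3, 0.1, -0.1]
gripper_width: 0.0854
grasp_force: 0.0
```

```bash
cat > m.py <<'E'
from h import *
import pickle
def load(n): return pickle.load(open(n+".pkl","rb")),cv2.imread(f"pics/{n}.png")[...,::-1]
def newbase(im):
    hsv=cv2.cvtColor(np.ascontiguousarray(im),cv2.COLOR_RGB2HSV)
    b=cv2.inRange(hsv,(105,150,60),(125,255,255))
    b=cv2.morphologyEx(b,cv2.MORPH_OPEN,np.ones((3,3)))
    cs=cv2.findContours(b,0,2)[0]; c=max(cs,key=lambda c:cv2.minAreaRect(c)[1][0]*cv2.minAreaRect(c)[1][1])
    h=np.zeros_like(b); cv2.fillConvexPoly(h,cv2.convexHull(c),255); h=cv2.erode(h,np.ones((5,5)))
    g=cv2.inRange(hsv,(0,0,125),(180,50,255))&h
    c=max(cv2.findContours(g,0,2)[0],key=cv2.contourArea)
    return c
def rect(c):
    return cv2.minAreaRect(c)
if __name__=="__main__":
    p,im=snap("wrist","w4"); pickle.dump(p,open("w4.pkl","wb"))
    p3,i3=load("w3"); obs=[]
    for q,i in((p3,i3),(p,im)):
        r=rect(newbase(i)); obs.append((q,r[0])); print(r)
        cor=np.array([onz(q,u,.018)[:2] for u in cv2.boxPoints(r)]); 
        c=cv2.minAreaRect((cor*1000).astype(np.float32)); print("world mm",c)
        e=np.diff(np.vstack([cor,cor[:1]]),axis=0); print([(round(float(np.hypot(*x))*1000,1),round(float(np.arctan2(x[1],x[0])),3)) for x in e])
    print("tri",tri(obs)); s=get_state();print(s["clock"],s["eef_pos"])
    # wheel
    p1,_=load("w1");p2,_=load("w2"); f=.64; T=P("top")
    hub=onz(p2,(391*f,203*f),.119); dot=onz(p2,(297*f,194*f),.122); print("hub",hub,"dot",dot, np.hypot(*(dot-hub)[:2]), np.arctan2(*(dot-hub)[1::-1]))
    for n,z,u1,u2 in [("bandL",.07,(341,178.5),(361,349)),("bandR",.07,(422,174.5),(435,346)),("ptr",.074,(381,195),(397,365)),("plateTopMid",.077,(384,236),(398.5,404)),("pileNL",.058,(350,253),None),("pileNR",.058,(432,252),None),("pileFL",.058,(350,324),(359,484)),("pileFR",.058,(435,326),(444,484))]:
        print(n,onz(p1,np.array(u1)*f,z).round(4),onz(p2,np.array(u2)*f,z).round(4) if u2 else "", tri([(p1,np.array(u1)*f),(p2,np.array(u2)*f)]).round(4) if u2 else "")
    # top cam rim
    for l,(pp,ii) in {"w2":load("w2")}.items():
        d=cv2.inRange(np.ascontiguousarray(ii),(0,0,0),(45,45,45)); d[200:]=0
        c=max(cv2.findContours(d,0,2)[0],key=cv2.contourArea); e=cv2.fitEllipse(cv2.convexHull(c)); print(l,e,onz(pp,e[0],.115))
    S,_=P("scene"),0
E
python3 m.py; python3 - <<'E'
import cv2,numpy as np
a=cv2.imread("pics/w1.png")[150:265,190:310];b=cv2.imread("pics/w2.png")[50:200,170:330]
c=np.hstack([cv2.resize(a,(480,460),interpolation=2),cv2.resize(cv2.resize(b,(310,291)),(310,460))])
cv2.imwrite("pics/crop1.png",cv2.resize(a,(720,690*0+575),interpolation=2))
E
```

```text
((250.0311737060547, 104.68339538574219), (51.369224548339844, 45.62918472290039), 16.927513122558594)
world mm ((457.46868896484375, -351.20526123046875), (55.01519775390625, 64.65925598144531), 66.85610961914062)
[(54.4, -2.016), (62.4, 2.744), (55.0, 1.167), (64.7, -0.408)]
((247.32354736328125, 166.79412841796875), (58.14912796020508, 48.83196258544922), 16.927513122558594)
world mm ((456.2353515625, -350.778076171875), (54.52378463745117, 64.86457824707031), 65.78585052490234)
[(53.7, -2.004), (62.3, 2.733), (54.6, 1.186), (64.9, -0.423)]
tri [ 0.45680562 -0.35144681  0.01844795]
3.05 [ 0.45526872 -0.3452902   0.20456278]
hub [ 0.54382875 -0.0683134   0.119     ] dot [ 0.59855631 -0.08019441  0.122     ] 0.05600235717070594 -0.2137764217967887
bandL [0.5798 0.04   0.07  ] [0.5799 0.0409 0.07  ] [0.5796 0.04   0.0725]
bandR [0.5239 0.0442 0.07  ] [0.5236 0.045  0.07  ] [0.5238 0.0442 0.0722]
ptr [0.5537 0.0543 0.074 ] [0.5539 0.0555 0.074 ] [0.5537 0.0541 0.0771]
plateTopMid [0.5551 0.0822 0.077 ] [0.5564 0.0865 0.077 ] [0.5553 0.0808 0.088 ]
pileNL [0.5826 0.0942 0.058 ]  
pileNR [0.5217 0.1009 0.058 ]  
pileFL [0.5907 0.1493 0.058 ] [0.5994 0.1675 0.058 ] [0.5883 0.1351 0.1029]
pileFR [0.5253 0.159  0.058 ] [0.527 0.176 0.058] [0.5281 0.1447 0.1   ]
w2 ((249.49107360839844, 125.26029968261719), (129.76487731933594, 133.70123291015625), 176.42599487304688) [ 0.54406715 -0.07246053  0.115     ]
```

View pics/crop1.png

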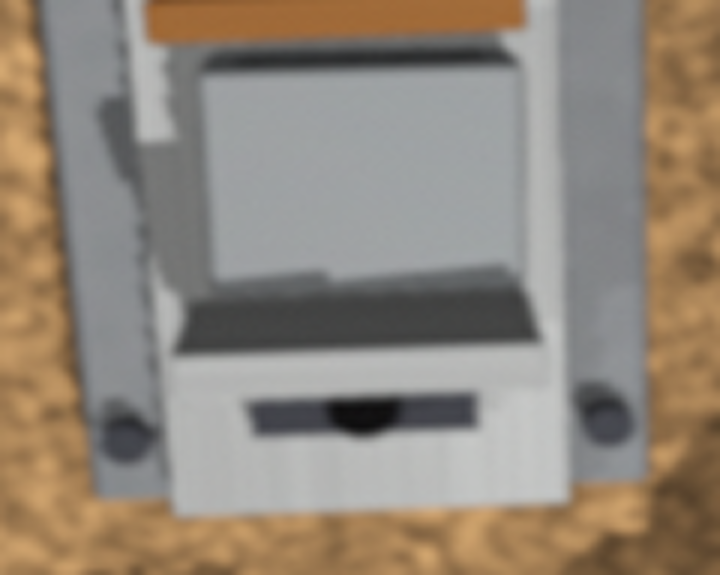

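The crop shows the pile's near-edge corners at crop (202,68) and (520,62), which is the plate side. Its far edge is shaded by the fence foot at about row 290, and the fence's top edge is at about row 350. The triangulated top of the new base is at 18.4 mm, which agrees with the text.

Request:
play_rows([
  [1, 0.1, -0.5, -2, -0.1],
  [1, 0, 0, -4, -0.1],
  [1, 0, 0, -4, -0.1],
  [1, 0, 0, -4, 0],
  [1, 0, 0, -3, 0],
  [1, 0, 0, 0, 0],
  [1, 0, 0, 0, 0],
])

```text
clock: 3.63
eef_pos: [0.4576, -0.3501, 0.0374]
orientation: [-0.001, -0.548, 0.836, 0.001]
wrist_force: [0.3, 0.3, -0.0]
gripper_width: 0.0854
grasp_force: 0.0
```

```bash
python3 - <<'E'
from m import *
s=get_state();print(s["clock"],s["eef_pos"],s["orientation"])
p,im=snap("wrist","w5")
p1,_=load("w1")
f=lambda u:np.array([190+u[0]/6,150+u[1]/5])
for n,u,z in [("NL",(202,68),.058),("NR",(520,62),.058),("FL",(214,283),.058),("FR",(523,266),.058),("fTL",(178,352),.072),("fTR",(542,345),.072),("fBackTL",(172,395),.072),("slabNE",(95,495),.02),("slabNW",(645,478),.02)]: print(n,onz(p1,f(u),z).round(4))
r=rect(newbase(im)); print(r,onz(p,r[0],.018))
E
```

```text
3.6333 [ 0.45764107 -0.35011522  0.03739192] [-6.66486645e-04 -5.48403385e-01  8.36213476e-01  5.52779933e-04]
NL [0.5833 0.0961 0.058 ]
NR [0.5217 0.1023 0.058 ]
FL [0.5886 0.1486 0.058 ]
FR [0.5261 0.1519 0.058 ]
fTL [0.5963 0.1602 0.072 ]
fTR [0.5251 0.1673 0.072 ]
fBackTL [0.5991 0.1708 0.072 ]
slabNE [0.6299 0.2185 0.02  ]
slabNW [0.5024 0.2291 0.02  ]
((252.36907958984375, 225.96963500976562), (88.9333267211914, 114.03140258789062), 89.48383331298828) [ 0.45629626 -0.35220326  0.018     ]
```

Request:
play_rows([
  [1, -0.1, -0.1, -2, 0],
  [1, 0, 0, -1.6, 0],
  [1, 0, 0, 0, 0],
  [0.6, 0, 0, 0, 0],
  [0.5, 0, 0, 0, 0],
  [0.5, 0, 0, 0, 0],
  [0.5, 0, 0, 0, 0],
], force=30)

```text
clock: 4.27
eef_pos: [0.4577, -0.3531, 0.0042]
orientation: [0.001, -0.548, 0.837, -0.002]
wrist_force: [0.9, 1.3, 6.6]
gripper_width: 0.0631
grasp_force: 33.6
```

Request:
play_rows([
  [0.5, 0, 0, 3, 0],
  [0.5, 0, 0, 4, 0],
  [0.5, 0, 0, 4, 0],
  [0.5, 0.5, 2, 3.5, 0.05],
  [0.5, 0.8, 3.7, 1.5, 0.05],
  [0.5, 0.8, 3.8, 0, 0.05],
  [0.5, 0.8, 3.8, 0, 0.05],
  [0.5, 0.8, 3.8, 0, 0.05],
])

```text
clock: 4.93
eef_pos: [0.4931, -0.18, 0.1633]
orientation: [0.001, -0.648, 0.762, -0.001]
wrist_force: [0.6, -0.2, -0.8]
gripper_width: 0.0629
grasp_force: 33.8
```

Request:
play_rows([
  [0.5, 0.8, 3.8, 0, 0.06],
  [0.5, 0.8, 3.8, 0, 0],
  [0.5, 0.8, 3.8, 0, 0],
  [0.5, 0.8, 3.8, 0, 0],
  [0.5, 0.8, 3.8, 0, 0],
  [0.5, 0.8, 3.8, 0, 0],
  [0.5, 0.8, 3.8, 0, 0],
  [0.5, 0, 0, 0, 0],
])

```text
clock: 5.6
eef_pos: [0.5509, 0.0903, 0.1628]
orientation: [0.003, -0.672, 0.74, -0.001]
wrist_force: [0.1, -0.5, -0.7]
gripper_width: 0.0631
grasp_force: 33.8
```

```bash
python3 - <<'E'
from m import *
s=get_state();print(s["clock"],s["eef_pos"],s["orientation"],s["gripper_width"],s["grasp_force"])
p,im=snap("wrist","w6"); pickle.dump(p,open("w6.pkl","wb"))
cv2.imwrite("pics/w6L.png",cv2.resize(im[...,::-1],(800,600)))
for X in [(.5525,.0992,.058),(.5833,.0961,.058),(.5217,.1023,.058)]: print(proj(p,X)/.64)
E
```

```text
5.6 [0.55091312 0.09025485 0.16279204] [ 0.00255915 -0.67207897  0.74047454 -0.00087232] 0.06307953410580099 33.7945032119751
[391.98765313 314.1119083 ]
[335.24582524 313.86959744]
[448.78810448 314.35446951]
```

View pics/w6L.png

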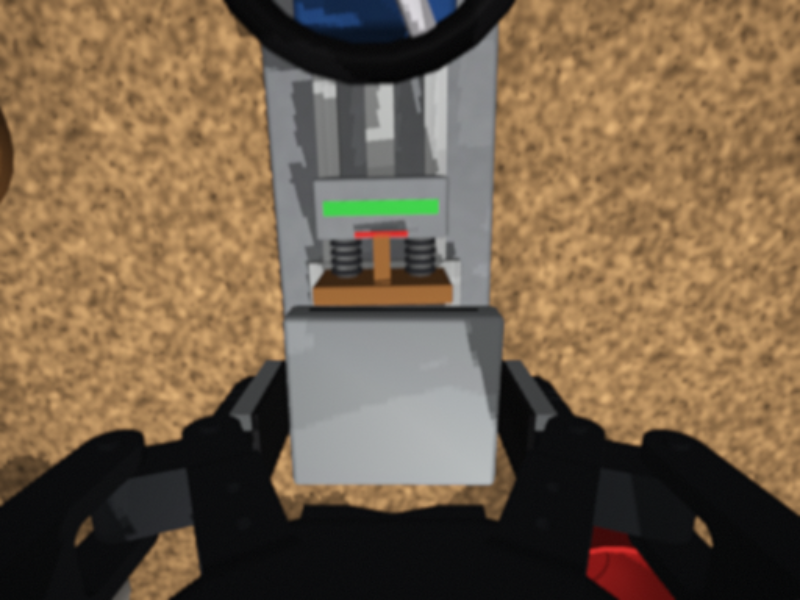

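The base is held square, with its top face at about (290–500, 320–485).

```bash
python3 - <<'E'
from m import *
p=load("w6")[0]; z=.1628+.014
c=np.array([onz(p,np.array(u)*.64,z) for u in [(290,320),(500,320),(497,485),(294,483)]]); print(c.round(4),c.mean(0), np.linalg.norm(c[0]-c[1]),np.linalg.norm(c[1]-c[2]))
s=get_state();print(s["eef_pos"])
E
```

```text
[[0.5773 0.0618 0.1768]
 [0.5177 0.0675 0.1768]
 [0.5207 0.1219 0.1768]
 [0.5843 0.1152 0.1768]] [0.55000474 0.09160215 0.1768    ] 0.05982718121972102 0.054522874851115406
[0.54967361 0.08791198 0.16243733]
```

Request:
play_rows([
  [0.5, 0.3, 1.9, -1, 0],
  [0.5, 0.3, 1.9, -2, 0],
  [0.5, 0, 0, -2, 0],
  [0.5, 0, 0, -2, 0],
  [0.5, 0, 0, -1.5, 0],
  [0.5, 0, 0, 0, 0],
  [0.5, 0, 0, 0, 0],
])

```text
clock: 6.23
eef_pos: [0.5546, 0.1217, 0.0766]
orientation: [-0.0, -0.67, 0.743, -0.0]
wrist_force: [-0.2, 1.4, -0.1]
gripper_width: 0.0631
grasp_force: 33.8
```

```bash
python3 - <<'E'
from m import *
s=get_state();print(s["clock"],s["eef_pos"],s["wrist_force"])
p,im=snap("wrist","w7"); pickle.dump(p,open("w7.pkl","wb"))
p2,im2=snap("scene","s7")
K=im2; u=proj(p2,(.555,.127,.065)); print(u)
x,y=u.astype(int); c=im2[y-45:y+45,x-60:x+60]
cv2.imwrite("pics/c7.png",cv2.vconcat([cv2.resize(im[...,::-1][150:384,100:412],(400,300)), cv2.resize(c[...,::-1],(400,300),interpolation=2)]))
E
```

```text
6.2333 [0.55457949 0.12166027 0.0765768 ] [-0.15990516  1.37551561 -0.1403697 ]
[303.57869578 188.52395903]
```

View pics/c7.png

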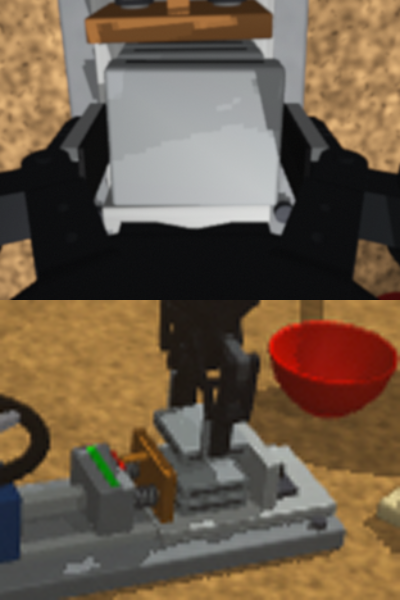

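The base hovers clear of both plate and fence but sits about 4 mm towards the wheel from target. I'll correct that, then lower.

Request:
play_rows([
  [0.5, 0.1, 0.3, 0, 0],
  [0.5, 0, 0, -0.5, 0],
  [0.5, 0, 0, -0.5, 0],
  [0.5, 0, 0, 0, 0],
  [0.5, 0, 0, 0, 0],
])

```text
clock: 6.75
eef_pos: [0.5554, 0.1253, 0.0659]
orientation: [-0.001, -0.67, 0.743, 0.0]
wrist_force: [0.7, 0.1, -1.4]
gripper_width: 0.0633
grasp_force: 33.8
```

Request:
play_rows([
  [0.5, 0.1, 0, -0.3, 0],
  [0.5, 0, 0, -0.2, 0],
  [0.5, 0, 0, -0.2, 0],
  [0.5, 0, 0, 0, 0],
  [0.5, 0, 0, 0, 0],
])

```text
clock: 7.17
eef_pos: [0.5566, 0.1254, 0.0591]
orientation: [-0.0, -0.67, 0.743, 0.0]
wrist_force: [0.2, -0.2, -0.4]
gripper_width: 0.063
grasp_force: 33.8
```

Not in contact yet, so I'll lower in small steps.

Request:
play_rows([
  [0.5, 0, 0, -0.1, 0],
  [0.5, 0, 0, -0.1, 0],
  [0.5, 0, 0, 0, 0],
  [0.5, 0, 0, 0, 0],
])

```text
clock: 7.5
eef_pos: [0.557, 0.1256, 0.0583]
orientation: [0.0, -0.67, 0.742, -0.0]
wrist_force: [-2.1, -0.6, 5.3]
gripper_width: 0.0631
grasp_force: 34.4
```

Contact at z = 58 mm. Releasing.

Request:
play_rows([
  [0.8, 0, 0, 0, 0],
  [0.9, 0, 0, 0, 0],
  [0.95, 0, 0, 0, 0],
  [0.95, 0, 0, 1, 0],
  [0.95, 0, 0, 3, 0],
  [0.95, 0, -2, 4, 0],
  [0.95, 0, -3, 4, 0],
  [0.95, 0, -2, 2, 0],
])

```text
clock: 8.17
eef_pos: [0.5582, 0.0614, 0.1927]
orientation: [0.003, -0.67, 0.742, -0.002]
wrist_force: [1.1, -0.7, 0.5]
gripper_width: 0.081
grasp_force: 0.0
```

Request:
play_rows([
  [0.5, 0, 0, 3, 0],
  [0.5, 0, 0, 0, 0],
  [0.5, 0, 0, 0, 0],
])

```text
clock: 8.42
eef_pos: [0.5577, 0.0618, 0.2207]
orientation: [0.003, -0.67, 0.743, -0.001]
wrist_force: [0.7, 0.1, -1.4]
gripper_width: 0.0465
grasp_force: 0.0
```

```bash
python3 - <<'E'
from m import *
s=get_state();print(s["clock"],s["eef_pos"])
p,im=snap("wrist","w8"); pickle.dump(p,open("w8.pkl","wb"))
cv2.imwrite("pics/w8L.png",cv2.resize(im[...,::-1],(800,600)))
E
```

```text
8.4167 [0.55769994 0.06182698 0.22066568]
```

View pics/w8L.png

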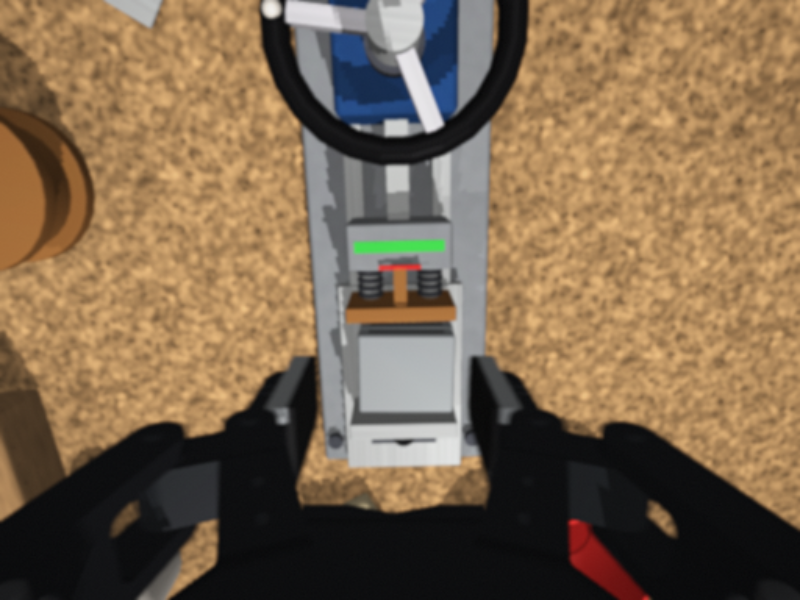

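The new base lies flush on the pile, with its top face at about (359–454, 335–412). The hub is at (396,18) and the dot at (271,8).

```bash
python3 - <<'E'
from m import *
p,im=load("w8"); f=.64
c=np.array([onz(p,np.array(u)*f,.072) for u in [(359,335),(453,335),(455,414),(360,411)]]); print(c.round(4),c.mean(0))
h=onz(p,np.array((396,18))*f,.119);d=onz(p,np.array((271,8))*f,.122);print(h,d,np.hypot(*(d-h)[:2]),np.arctan2(*(d-h)[1::-1]))
p2,_=load("w2"); print("hub tri",tri([(p,np.array((396,18))*f),(p2,np.array((391,203))*f)]),"dot tri",tri([(p,np.array((271,8))*f),(p2,np.array((297,194))*f)]))
b=cv2.inRange(cv2.cvtColor(np.ascontiguousarray(im),cv2.COLOR_RGB2HSV),(50,120,80),(75,255,255)); m=cv2.moments(max(cv2.findContours(b,0,2)[0],key=cv2.contourArea)); print("band",onz(p,(m["m10"]/m["m00"],m["m01"]/m["m00"]),.07))
# fence top edge
for u,z in [((352,423),.072),((458,421),.072)]: print("fence",onz(p,np.array(u)*f,z))
s=get_state();print(s["joints"],s["eef_pos"])
E
```

```text
[[0.5839 0.0961 0.072 ]
 [0.5232 0.1023 0.072 ]
 [0.5259 0.1593 0.072 ]
 [0.5899 0.1505 0.072 ]] [0.55571178 0.12704888 0.072     ]
[ 0.54253249 -0.07162428  0.119     ] [ 0.59844787 -0.08080315  0.122     ] 0.056663761306353776 -0.16270528328303133
hub tri [ 0.54327742 -0.06891264  0.1291729 ] dot tri [ 0.59813732 -0.08023766  0.12381604]
band [0.55246426 0.04110268 0.07      ]
fence [0.59649469 0.15897204 0.072     ]
fence [0.52419199 0.1647813  0.072     ]
[ 3.99774839e-01  2.83528343e-01 -1.74196027e-01 -4.75830179e-04
 -1.11137326e+00 -5.03019882e-01] [0.55669284 0.06187702 0.21878152]
```

Request:
play_rows([
  [0.45, 0.1, -1.1, 0, 0.12],
  [0.45, 0, -1.1, 0, 0.12],
  [0.45, 0, -1.1, 0, 0.12],
  [0.45, 0, -1.1, 0, 0.12],
  [0.45, 0, -1.1, 0, 0.12],
  [0.45, 0, -1.1, 0, 0.12],
  [0.45, 0, -1.1, 0, 0.12],
  [0.45, 0, 0, 0, 0.12],
])

```text
clock: 9.13
eef_pos: [0.5568, -0.0163, 0.2163]
orientation: [0.001, 0.938, -0.347, -0.002]
wrist_force: [0.3, -0.1, 0.4]
gripper_width: 0.0381
grasp_force: 0.0
```

Request:
play_rows([
  [0.45, 0, 0, 0, 0.12],
  [0.45, 0, 0, -1, 0.12],
  [0.45, 0, 0, -2, 0.12],
  [0.45, 0, 0, -2, 0.08],
  [0.45, 0, 0, -2, 0],
  [0.45, 0, 0, 0, 0],
  [0.45, 0, 0, 0, 0],
])

```text
clock: 9.72
eef_pos: [0.5567, -0.0152, 0.1462]
orientation: [0.001, 0.991, -0.136, -0.002]
wrist_force: [0.1, 1.0, 0.3]
gripper_width: 0.0384
grasp_force: 0.0
```

```bash
python3 - <<'E'
from m import *
s=get_state();print(s["clock"],s["eef_pos"],s["orientation"],s["joints"],s["gripper_width"])
p,im=snap("wrist","w9"); pickle.dump(p,open("w9.pkl","wb"))
g=cv2.cvtColor(np.ascontiguousarray(im),cv2.COLOR_RGB2HSV)
for x in ((.543,-.069,.123),(.598,-.080,.122)): print(proj(p,x))
# white/steel low-sat bright blobs = dot, spokes, hub
b=cv2.inRange(g,(0,0,175),(180,45,255)); n,l,st,ce=cv2.connectedComponentsWithStats(b)
for i in range(1,n):
    if st[i,4]>25: print(st[i],ce[i].round(1),onz(p,ce[i],.122).round(4))
E
```

```text
9.7167 [ 0.55666049 -0.01518384  0.14623464] [ 0.00100794  0.99066446 -0.13630165 -0.00218634] [ 2.63868689e-01  3.49223635e-01 -2.77826359e-01  1.85918278e-04
 -9.48558969e-01  1.03336360e+00] 0.0383504907117469
[343.9948922  222.72685346]
[343.77784411 124.61826328]
[   4   99  346   88 5577] [168.2 144.8] [0.6134 0.0145 0.122 ]
[341 115  13  13 142] [347. 121.] [ 0.5994 -0.082   0.122 ]
[ 333  133   21   66 1047] [343.4 166.1] [ 0.5758 -0.0754  0.122 ]
[218 151  42  17 244] [244.2 159.9] [ 0.5941 -0.0232  0.122 ]
[ 88 166  51  15 254] [112.4 172.4] [0.6073 0.0499 0.122 ]
[ 145  180   53   95 1511] [173.1 216.3] [0.5735 0.0259 0.122 ]
[   0  182   57  114 2463] [ 18.2 240.2] [0.5842 0.1196 0.122 ]
[262 190  15  22 270] [269.  200.7] [ 0.5676 -0.0303  0.122 ]
[375 192  22  39 542] [386.3 208.3] [ 0.5447 -0.0945  0.122 ]
[221 196  18  20 271] [229.9 205.4] [ 0.5709 -0.0079  0.122 ]
[ 308  203  109   56 2468] [358.7 230. ] [ 0.5357 -0.0767  0.122 ]
[  26  204   89   89 5170] [ 71.  245.1] [0.5728 0.0908 0.122 ]
[261 215  23  33 520] [271.5 229.8] [ 0.5498 -0.0271  0.122 ]
[214 225  32  38 854] [227.8 244.6] [5.477e-01 4.000e-04 1.220e-01]
[269 242  21  24 315] [280.2 254.3] [ 0.5329 -0.0281  0.122 ]
```

The dot came out at (0.599, -0.082), agreeing with the estimate to about 2 mm. I'll descend and pinch the rim.

Request:
play_rows([
  [0.45, 0, -0.1, -2, 0],
  [0.45, 0, 0, -1.5, 0],
  [0.45, 0, 0, -1.3, 0],
  [0.45, 0, 0, 0, 0],
  [0.1, 0, 0, 0, 0],
  [0.1, 0, 0, 0, 0],
  [0.1, 0, 0, 0, 0],
  [0.1, 0, 0, 0, 0],
], force=40)

```text
clock: 10.43
eef_pos: [0.5594, -0.0148, 0.1016]
orientation: [-0.001, 0.991, -0.136, 0.002]
wrist_force: [0.9, 5.1, -0.2]
gripper_width: 0.0133
grasp_force: 38.2
```

```bash
python3 - <<'E'
import numpy as np
a=1.29-0.1*np.arange(41); x=np.round(5.6*np.cos(a),2);y=np.round(5.6*np.sin(a),2)
for k in range(0,40,8): print(k,[[0.1,round(x[i+1]-x[i],2),round(y[i+1]-y[i],2),0,-0.1] for i in range(k,k+8)])
E
```

```text
0 [[0.1, np.float64(0.53), np.float64(-0.18), 0, -0.1], [0.1, np.float64(0.51), np.float64(-0.23), 0, -0.1], [0.1, np.float64(0.48), np.float64(-0.29), 0, -0.1], [0.1, np.float64(0.45), np.float64(-0.33), 0, -0.1], [0.1, np.float64(0.42), np.float64(-0.37), 0, -0.1], [0.1, np.float64(0.38), np.float64(-0.42), 0, -0.1], [0.1, np.float64(0.33), np.float64(-0.44), 0, -0.1], [0.1, np.float64(0.29), np.float64(-0.48), 0, -0.1]]
8 [[0.1, np.float64(0.24), np.float64(-0.51), 0, -0.1], [0.1, np.float64(0.19), np.float64(-0.53), 0, -0.1], [0.1, np.float64(0.13), np.float64(-0.54), 0, -0.1], [0.1, np.float64(0.08), np.float64(-0.56), 0, -0.1], [0.1, np.float64(0.02), np.float64(-0.56), 0, -0.1], [0.1, np.float64(-0.03), np.float64(-0.55), 0, -0.1], [0.1, np.float64(-0.09), np.float64(-0.56), 0, -0.1], [0.1, np.float64(-0.15), np.float64(-0.54), 0, -0.1]]
16 [[0.1, np.float64(-0.19), np.float64(-0.52), 0, -0.1], [0.1, np.float64(-0.25), np.float64(-0.5), 0, -0.1], [0.1, np.float64(-0.3), np.float64(-0.48), 0, -0.1], [0.1, np.float64(-0.34), np.float64(-0.44), 0, -0.1], [0.1, np.float64(-0.39), 
[... 347 characters left out ...]
0, -0.1], [0.1, np.float64(-0.56), np.float64(-0.06), 0, -0.1], [0.1, np.float64(-0.56), np.float64(-0.01), 0, -0.1], [0.1, np.float64(-0.56), np.float64(0.05), 0, -0.1], [0.1, np.float64(-0.55), np.float64(0.11), 0, -0.1], [0.1, np.float64(-0.53), np.float64(0.16), 0, -0.1]]
32 [[0.1, np.float64(-0.52), np.float64(0.21), 0, -0.1], [0.1, np.float64(-0.5), np.float64(0.26), 0, -0.1], [0.1, np.float64(-0.46), np.float64(0.32), 0, -0.1], [0.1, np.float64(-0.43), np.float64(0.35), 0, -0.1], [0.1, np.float64(-0.4), np.float64(0.4), 0, -0.1], [0.1, np.float64(-0.35), np.float64(0.43), 0, -0.1], [0.1, np.float64(-0.31), np.float64(0.47), 0, -0.1], [0.1, np.float64(-0.26), np.float64(0.5), 0, -0.1]]
```

Request:
play_rows([
  [0.1, 0.53, -0.18, 0, -0.1],
  [0.1, 0.51, -0.23, 0, -0.1],
  [0.1, 0.48, -0.29, 0, -0.1],
  [0.1, 0.45, -0.33, 0, -0.1],
  [0.1, 0.42, -0.37, 0, -0.1],
  [0.1, 0.38, -0.42, 0, -0.1],
  [0.1, 0.33, -0.44, 0, -0.1],
  [0.1, 0.29, -0.48, 0, -0.1],
])

```text
clock: 11.1
eef_pos: [0.5934, -0.0418, 0.1016]
orientation: [-0.002, 0.858, -0.513, 0.001]
wrist_force: [0.6, 7.5, 1.9]
gripper_width: 0.013
grasp_force: 38.8
```

Request:
play_rows([
  [0.1, 0.24, -0.51, 0, -0.1],
  [0.1, 0.19, -0.53, 0, -0.1],
  [0.1, 0.13, -0.54, 0, -0.1],
  [0.1, 0.08, -0.56, 0, -0.1],
  [0.1, 0.02, -0.56, 0, -0.1],
  [0.1, -0.03, -0.55, 0, -0.1],
  [0.1, -0.09, -0.56, 0, -0.1],
  [0.1, -0.15, -0.54, 0, -0.1],
])

```text
clock: 11.77
eef_pos: [0.5975, -0.0852, 0.1016]
orientation: [0.003, -0.59, 0.807, -0.001]
wrist_force: [1.2, 9.0, 0.4]
gripper_width: 0.013
grasp_force: 39.5
```

```bash
python3 - <<'E'
from m import *
s=get_state();x=s["eef_pos"];print(s["clock"],x,s["orientation"],s["wrist_force"],s["gripper_width"],s["joints"])
h=np.array([.5435,-.0695]);d=x[:2]-h;print(np.hypot(*d),np.arctan2(d[1],d[0]))
E
```

```text
11.7667 [ 0.59745976 -0.08520962  0.1015971 ] [ 2.91321916e-03 -5.90275400e-01  8.07196503e-01 -5.20038286e-04] [1.2400047  8.99864855 0.43563562] 0.013001235080870092 [ 0.12533775  0.46496194 -0.2171904  -0.00247787 -0.88304516 -0.43176012]
0.056200066334431316 -0.2833047921491123
```

Request:
play_rows([
  [0.1, -0.19, -0.52, 0, -0.1],
  [0.1, -0.25, -0.5, 0, -0.1],
  [0.1, -0.3, -0.48, 0, -0.1],
  [0.1, -0.34, -0.44, 0, -0.1],
  [0.1, -0.39, -0.41, 0, -0.1],
  [0.1, -0.42, -0.36, 0, -0.1],
  [0.1, -0.46, -0.32, 0, -0.1],
  [0.1, -0.49, -0.28, 0, -0.1],
])

```text
clock: 12.43
eef_pos: [0.5695, -0.1178, 0.1016]
orientation: [0.004, -0.229, 0.973, 0.001]
wrist_force: [2.6, 10.6, 1.4]
gripper_width: 0.013
grasp_force: 39.1
```

Request:
play_rows([
  [0.1, -0.51, -0.22, 0, -0.1],
  [0.1, -0.54, -0.17, 0, -0.1],
  [0.1, -0.54, -0.12, 0, -0.1],
  [0.1, -0.56, -0.06, 0, -0.1],
  [0.1, -0.56, -0.01, 0, -0.1],
  [0.1, -0.56, 0.05, 0, -0.1],
  [0.1, 0, 0, 0, 0],
])

```text
clock: 13.02
eef_pos: [0.5371, -0.1231, 0.1016]
orientation: [0.004, 0.068, 0.998, 0.002]
wrist_force: [3.4, 10.6, -1.2]
gripper_width: 0.0133
grasp_force: 39.5
```

```bash
python3 - <<'E'
from m import *
s=get_state();x=s["eef_pos"];print(s["clock"],x,s["wrist_force"],s["joints"][5])
h=np.array([.5435,-.0695]);d=x[:2]-h;print(np.hypot(*d),np.arctan2(d[1],d[0]))
out=[]
for n in ("wrist","scene","top"):
    p,im=snap(n,"a_"+n); hs=cv2.cvtColor(np.ascontiguousarray(im),cv2.COLOR_RGB2HSV)
    u=proj(p,(.554,.06,.072)); print(n,u)
    b=cv2.inRange(hs,(50,100,70),(75,255,255)); r=cv2.inRange(hs,(0,170,110),(6,255,255))|cv2.inRange(hs,(174,170,110),(180,255,255))
    for nm,m,z in (("g",b,.07),("r",r,.074)):
        k,l,st,ce=cv2.connectedComponentsWithStats(m)
        for i in range(1,k):
            if np.hypot(*(ce[i]-u))<30: print(nm,st[i,4],ce[i],onz(p,ce[i],z).round(4))
E
```

```text
13.0167 [ 0.53712444 -0.12309614  0.10160363] [ 3.38971953 10.55334575 -1.1545786 ] -1.771730126221665
0.0539740157462166 -1.6891956130069912
wrist [559.61931747 207.98029176]
scene [280.54501992 190.91652707]
g 43 [282.20930233 191.06976744] [0.5534 0.0652 0.07  ]
r 1 [283. 187.] [0.5421 0.0726 0.074 ]
r 5 [285.2 190.6] [0.5595 0.0705 0.074 ]
top [238.10118816 190.80889489]
```

The band has moved 24 mm (q ≈ 3.1) and the springs are pressed about 6–7 mm. I'll turn 0.6 rad more, then let go and look.

Request:
play_rows([
  [0.1, -0.55, 0.11, 0, -0.1],
  [0.1, -0.53, 0.16, 0, -0.1],
  [0.1, -0.52, 0.21, 0, -0.1],
  [0.1, -0.5, 0.26, 0, -0.1],
  [0.1, -0.46, 0.32, 0, -0.1],
  [0.1, -0.43, 0.35, 0, -0.1],
  [0.1, 0, 0, 0, 0],
])

```text
clock: 13.75
eef_pos: [0.508, -0.1096, 0.1016]
orientation: [0.004, 0.359, 0.933, 0.003]
wrist_force: [4.7, 7.3, -2.4]
gripper_width: 0.013
grasp_force: 39.0
```

```bash
python3 - <<'E'
from m import *
s=get_state();x=s["eef_pos"];print(s["clock"],x,s["orientation"],s["wrist_force"],s["joints"][5])
h=np.array([.5435,-.0695]);d=x[:2]-h;print(np.hypot(*d),np.arctan2(d[1],d[0]))
for n in ("scene",):
    p,im=snap(n,"b_"+n); hs=cv2.cvtColor(np.ascontiguousarray(im),cv2.COLOR_RGB2HSV)
    u=proj(p,(.554,.065,.072))
    b=cv2.inRange(hs,(45,80,60),(80,255,255)); r=cv2.inRange(hs,(0,150,90),(6,255,255))|cv2.inRange(hs,(174,150,90),(180,255,255))
    for nm,m,z in (("g",b,.07),("r",r,.074)):
        k,l,st,ce=cv2.connectedComponentsWithStats(m)
        for i in range(1,k):
            if np.hypot(*(ce[i]-u))<30: print(nm,st[i],ce[i],onz(p,ce[i],z).round(4))
E
```

```text
13.75 [ 0.50802186 -0.1095956   0.10160903] [0.00414994 0.35891521 0.93335753 0.00252504] [ 4.74925441  7.27225437 -2.44933107] -2.403856327454732
0.053538359571785196 -2.295171591828715
g [279 185  11  12  38] [283.73684211 190.86842105] [0.5539 0.0693 0.07  ]
r [283 187   4   6   6] [284.66666667 189.5       ] [0.5544 0.0715 0.074 ]
```

Request:
play_rows([
  [0.45, 0, 0, 0, 0],
  [0.45, 0, 0, 0, 0],
  [0.45, 0, 0, 0, 0],
  [0.45, 0, 0, 1, 0],
  [0.45, 0, 0, 2.5, 0],
  [0.45, 0, 0, 3.5, 0],
  [0.45, 0.5, 2, 3, 0],
  [0.45, 0.9, 4, 0, 0],
])

```text
clock: 14.47
eef_pos: [0.5217, -0.0535, 0.2077]
orientation: [0.006, 0.36, 0.933, 0.002]
wrist_force: [1.4, 0.2, 0.2]
gripper_width: 0.0386
grasp_force: 0.0
```

Request:
play_rows([
  [0.45, 0.9, 4, 0, 0],
  [0.45, 0.9, 4, 0, 0],
  [0.45, 0.5, 2, 0, 0],
  [0.45, 0, 0, 0, 0],
  [0.45, 0, 0, 0, 0],
])

```text
clock: 14.88
eef_pos: [0.5415, 0.0493, 0.2005]
orientation: [0.0, 0.357, 0.934, -0.0]
wrist_force: [-0.5, 0.0, 0.6]
gripper_width: 0.0384
grasp_force: 0.0
```

```bash
python3 - <<'E'
from m import *
s=get_state();x=s["eef_pos"];print(s["clock"],x)
p,im=snap("wrist","w10"); hs=cv2.cvtColor(np.ascontiguousarray(im),cv2.COLOR_RGB2HSV)
u=proj(p,(.555,.075,.072)); print(u)
b=cv2.inRange(hs,(45,80,60),(80,255,255)); r=cv2.inRange(hs,(0,150,90),(6,255,255))|cv2.inRange(hs,(174,150,90),(180,255,255))
e=np.array([.08,.9968]); 
for nm,m,z in (("g",b,.07),("r",r,.074)):
    k,l,st,ce=cv2.connectedComponentsWithStats(m)
    for i in range(1,k):
        if np.hypot(*(ce[i]-u))<60 and st[i,4]>8:
            X=onz(p,ce[i],z); ys,xs=np.where(l==i); al=[float((onz(p,q,z)[:2])@e) for q in zip(xs,ys)]
            print(nm,st[i],ce[i].round(1),X.round(4),"along",np.round(X[:2]@e,4),np.min(al).round(4),np.max(al).round(4))
x0,y0=np.clip((u-[130,100]).astype(int),0,None)
cv2.imwrite("pics/c10.png",cv2.resize(im[...,::-1][y0:y0+200,x0:x0+260],(780,600),interpolation=2)); print(x0,y0)
E
```

```text
14.8833 [0.54146185 0.04930737 0.20046612]
[283.59345082 174.69517642]
g [258 153  42  51 374] [277.5 177.8] [0.5539 0.0688 0.07  ] along 0.1129 0.1096 0.1174
r [273 167  17  22  50] [280.8 177.4] [0.5548 0.0716 0.074 ] along 0.1158 0.1149 0.1169
153 74
```

View pics/c10.png

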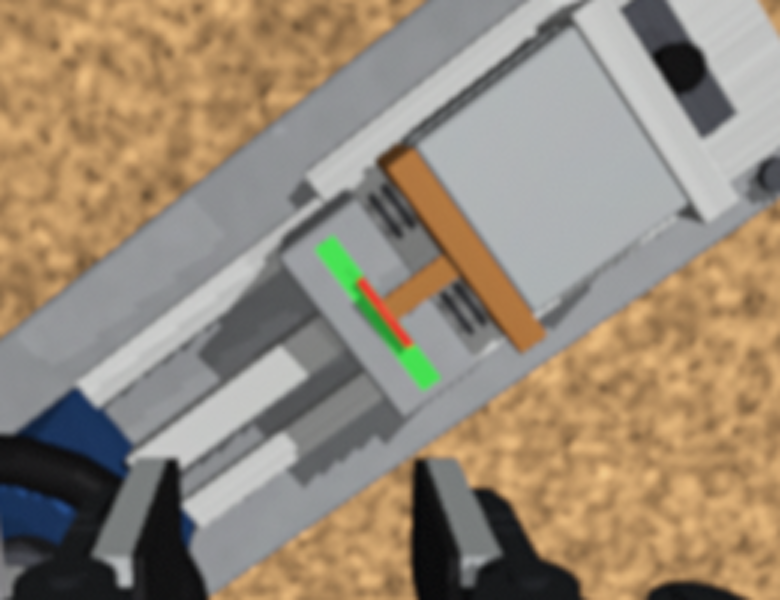

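The pointer sits inside the band but on its fence edge, with the springs pressed about 10 mm. The pile is square between plate and fence. I'll regrasp and tighten about 0.3 rad more to centre it.

Request:
play_rows([
  [0.45, -0.9, -4, 0, 0],
  [0.45, -0.9, -4, 0, 0],
  [0.45, -0.9, -4, 0, 0],
  [0.45, -0.7, -4, 0, 0],
  [0.45, 0, 0, -2.5, 0],
  [0.45, 0, 0, -2.5, 0],
  [0.45, 0, 0, 0, 0],
  [0.45, 0, 0, 0, 0],
])

```text
clock: 15.6
eef_pos: [0.5063, -0.1128, 0.1496]
orientation: [-0.001, 0.359, 0.933, -0.001]
wrist_force: [-0.1, 0.4, 0.4]
gripper_width: 0.0384
grasp_force: 0.0
```

Request:
play_rows([
  [0.45, 0, 0.2, -2, 0],
  [0.45, 0, 0, -1.5, 0],
  [0.45, 0, 0, -1.3, 0],
  [0.45, 0, 0, 0, 0],
  [0.1, 0, 0, 0, 0],
  [0.1, 0, 0, 0, 0],
  [0.1, 0, 0, 0, 0],
  [0.1, 0, 0, 0, 0],
])

```text
clock: 16.27
eef_pos: [0.5084, -0.1098, 0.1038]
orientation: [0.001, 0.358, 0.934, 0.0]
wrist_force: [-1.9, -2.3, 6.6]
gripper_width: 0.0129
grasp_force: 38.6
```

Request:
play_rows([
  [0.1, -0.4, 0.4, 0, -0.1],
  [0.1, -0.35, 0.43, 0, -0.1],
  [0.1, -0.31, 0.47, 0, -0.1],
  [0.1, 0, 0, 0, 0],
  [0.1, 0, 0, 0, 0],
])

```text
clock: 16.68
eef_pos: [0.4974, -0.0966, 0.1038]
orientation: [0.001, 0.493, 0.87, 0.0]
wrist_force: [-3.4, -2.8, 6.9]
gripper_width: 0.0128
grasp_force: 39.2
```

```bash
python3 - <<'E'
from m import *
s=get_state();x=s["eef_pos"];print(s["clock"],x,s["wrist_force"])
h=np.array([.544,-.069]);d=x[:2]-h;print(np.hypot(*d),np.arctan2(d[1],d[0]))
E
```

```text
16.6833 [ 0.49737215 -0.09662983  0.10379066] [-3.36761163 -2.79954633  6.86004059]
0.05419929598019522 -2.6066611537775657
```

Request:
play_rows([
  [0.45, 0, 0, 0, 0],
  [0.45, 0, 0, 0, 0],
  [0.45, 0, 0, 0, 0],
  [0.45, 0, 0, 1, 0],
  [0.45, 0, 0, 2.5, 0],
  [0.45, 0, 0, 3.5, 0],
  [0.45, 0.5, 2, 3, 0.1],
  [0.45, 1, 4, 0, 0.1],
])

```text
clock: 17.35
eef_pos: [0.5153, -0.0377, 0.2095]
orientation: [0.006, 0.404, 0.915, 0.003]
wrist_force: [1.4, 0.6, 0.4]
gripper_width: 0.038
grasp_force: 0.0
```

Request:
play_rows([
  [0.45, 1, 3, 0, 0.1],
  [0.45, 1, 3, 0, 0],
  [0.45, 0.9, 2.5, 0, 0],
  [0.45, 0, 0, 0, 0],
  [0.45, 0, 0, 0, 0],
  [0.45, 0, 0, 0, 0],
])

```text
clock: 17.85
eef_pos: [0.5406, 0.0486, 0.202]
orientation: [-0.0, 0.358, 0.934, -0.0]
wrist_force: [-0.0, -0.2, 0.4]
gripper_width: 0.0386
grasp_force: 0.0
```

```bash
python3 - <<'E'
from m import *
s=get_state();x=s["eef_pos"];print(s["clock"],x,s["wrist_force"])
p,im=snap("wrist","w11"); hs=cv2.cvtColor(np.ascontiguousarray(im),cv2.COLOR_RGB2HSV)
u=proj(p,(.555,.075,.072)); e=np.array([.08,.9968])
b=cv2.inRange(hs,(45,80,60),(80,255,255)); r=cv2.inRange(hs,(0,150,90),(6,255,255))|cv2.inRange(hs,(174,150,90),(180,255,255))
for nm,m,z in (("g",b,.07),("r",r,.074)):
    k,l,st,ce=cv2.connectedComponentsWithStats(m)
    for i in range(1,k):
        if np.hypot(*(ce[i]-u))<60 and st[i,4]>8:
            ys,xs=np.where(l==i); al=[float((onz(p,q,z)[:2])@e) for q in zip(xs,ys)]
            print(nm,st[i,4],ce[i].round(1),onz(p,ce[i],z).round(4),"along",np.mean(al).round(4),np.min(al).round(4),np.max(al).round(4))
# top face of pile: bright grey blob near
g=cv2.inRange(hs,(0,0,140),(180,40,200)); k,l,st,ce=cv2.connectedComponentsWithStats(g,connectivity=4)
i=l[tuple(np.round(proj(p,(.557,.134,.072))[::-1]).astype(int))]; print(st[i])
c=np.array([onz(p,q,.072)[:2]*1000 for q in zip(*np.where(l==i)[::-1])],np.float32); print(cv2.minAreaRect(c))
E
```

```text
17.85 [0.54064707 0.04855295 0.20204724] [-0.01820952 -0.18902813  0.35812576]
g 357 [281.5 175.6] [0.5543 0.072  0.07  ] along 0.1161 0.1121 0.12
r 38 [281.9 177.3] [0.5549 0.0716 0.074 ] along 0.1157 0.115 0.1167
[  110    34   320   237 20199]
((543.7965087890625, 61.0809326171875), (292.6131896972656, 107.45893859863281), 85.54287719726562)
```

```bash
python3 -c "
from rig import *
print(close_job())"
```

```text
the job is handed in; nothing more can be done
None
```

The job is handed in after about 18 s of robot time. The third base sits on the pile, the pile is clamped home against the fence, and the pointer measured near the middle of the green band (springs pressed about 12.9 mm). The gripper is clear and I never went near the bowl or the cast; the judge's result was not shown.

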